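# Put the sharpening stones and the angle cube back in their fitted holders

### The job

The sharpening station is to be set up again: put each of the three sharpening stones and the angle cube into the wooden holder whose recess fits it, lying right way up and flat on the recess floor (the cube standing upright). Leave the speckled dressing stick and the caliper where they lie.

Things in the scene. Friction and masses are not known exactly. Their poses are not given: they have to be found in the camera images.
- stone_large: The biggest sharpening stone, pale grey above, orange-brown below: 50 mm wide (x), 150 mm long (y), 26 mm high (z), 0.3 to 0.6 kg. Origin: centre of its underside; z up. Lies flat on the bench; grasp across the width.
- stone_medium: The middle sharpening stone, green-grey: 45 mm wide (x), 130 mm long (y), 22 mm high (z), 0.2 to 0.5 kg. Origin: centre of its underside; z up. Lies flat; grasp across the width.
- stone_slip: The small plain grey sharpening stone (slip stone): 25 mm wide (x), 90 mm long (y), 20 mm high (z), about 0.1 kg. Origin: centre of its underside; z up. Lies flat; grasp across the width. Not the dressing stick, which is slightly bigger and speckled.
- angle_cube: Digital angle cube: black box with a small display on one broad face, 34 mm thick (x), 55 mm wide (y), 55 mm high (z), about 0.08 kg. Origin: centre of its underside (to 1 mm); z up. Stands upright on its foot; grasp across the thickness.
- holder_large: Fixed beech holder, 180 x 80 mm outside (x, y); recess 164 x 64 mm, centred, for the biggest stone with 7 mm to spare on each side. Origin: centre of its underside, on the bench; x along its long side. Recess floor 10 mm, rail tops 18 mm above the bench; rails 8 mm wide, cut away to the floor for 60 mm amid each long side (finger cut-outs). Dark rubber floor.
- holder_medium: Fixed beech holder, 160 x 75 mm outside (x, y); recess 144 x 59 mm, centred, for the middle stone with 7 mm to spare on each side. Origin: centre of its underside, on the bench; x along its long side. Recess floor 10 mm, rail tops 18 mm above the bench; rails 8 mm wide, cut away to the floor for 56 mm amid each long side (finger cut-outs). Dark rubber floor.
- holder_small: Fixed beech holder, 120 x 55 mm outside (x, y); recess 104 x 39 mm, centred, for the small slip stone with 7 mm to spare on each side. Origin: centre of its underside, on the bench; x along its long side. Recess floor 10 mm, rail tops 18 mm above the bench; rails 8 mm wide, cut away to the floor for 48 mm amid each long side (finger cut-outs). Dark rubber floor.
- holder_cube: Fixed beech holder, 85 x 65 mm outside (x, y); recess 69 x 49 mm, centred, for the angle cube (its 55 mm side along x) with 7 mm to spare on each side. Origin: centre of its underside, on the bench; x along its long side. Recess floor 10 mm, rail tops 18 mm above the bench; rails 8 mm wide, cut away to the floor for 40 mm amid each long side (finger cut-outs). Bright steel plate on the floor.
- dressing_stick: Bystander: loose speckled grey dressing stick, 25 mm (x) by 100 mm (y) by 25 mm high, lying near the front edge of the bench before the fixed blue vice (100 mm deep, 160 mm wide, 70 mm high, left of the row of stones). It stays where it lies. Origin: centre of its underside.
- vernier: Bystander: loose caliper, 59 mm (x) by 200 mm (y) by 11 mm high, lying behind the blue vice, left of the holders; an oil bottle 140 mm high stands behind it, and a side bench higher than the workbench along the left. It stays where it lies. Origin: centre of its underside.
Mind the look-alikes: they are no part of the job. Of the things shaped like the angle_cube, the black one is meant.

How it is judged (in metres and radians):
At the end, for the whole second after the job is handed in: Each of the four things rests, right side up, inside the recess of its own holder: centre within 12 mm of the holder's centre, underside within 3 mm above the recess floor, tilted less than 0.06 rad (3 degrees), all at rest (horizontal distance between stone_large and holder_large below 0.012 m and z of stone_large in the frame of holder_large between 0.005 and 0.013 m and angle between each of stone_large, stone_medium, stone_slip, angle_cube's own z axis and vertical below 0.06 rad and linear speed of each of stone_large, stone_medium, stone_slip, angle_cube below 0.01 m/s and angular speed of each of stone_large, stone_medium, stone_slip, angle_cube below 0.1 rad/s and horizontal distance between stone_medium and holder_medium below 0.012 m and z of stone_medium in the frame of holder_medium between 0.005 and 0.013 m and horizontal distance between stone_slip and holder_small below 0.012 m and z of stone_slip in the frame of holder_small between 0.005 and 0.013 m and horizontal distance between angle_cube and holder_cube below 0.012 m and z of angle_cube in the frame of holder_cube between 0.005 and 0.013 m); the robot touches nothing.
It fails at once if the dressing stick is shifted by more than 30 mm (distance of dressing_stick from where it was at the start of the episode above 0.03 m).
It fails at once if the caliper is shifted by more than 30 mm (distance of vernier from where it was at the start of the episode above 0.03 m).
It also fails if it takes over 86 s, if anything falls off the work surface, if the arm or the gripper's body presses on something with over 40 N, if the wrist force passes 120 N, or if a joint passes its speed limit or range.

### The arm

A 6-joint arm with a two-finger parallel gripper is mounted at the origin on a cart in front of the work surface, level with it; the furniture and walls round the work are solid. World frame = base frame: x ahead of the robot, y to its left, z up, the work surface at z = 0. Lengths are in m, angles in degrees, forces in N, time in s.
With the tool pointing down it reaches from about 0.375 to 0.9 m from the base axis. Payload 3.1 kg.
Tool frame: the origin (TCP) lies on the centre line of the jaws, within the pads' length; the fingertips stand 17 mm ahead of it and the grasp point (between the pads) lies 2 mm behind it; z points along the fingers, y is the line along which they close (so a half turn about z gives the same grasp; the last joint's range is limited). The gripper opens to 87 mm and grips with 3 to 60 N. Pads are 19 mm wide; open, the fingers measure 117 mm over their backs; the gripper's body (75 mm by 190 mm) begins 51 mm behind the grasp point.
Start: joints at [-80.816, 30.224, 82.088, -0, 67.689, -10.227], TCP at [0.208, -0.589, 0.24] pointing down, gripper open.
Joint ranges: [-176.69, 176.69], [-43.24, 126.21], [12.49, 139.97], [-82, 262], [0, 151.66], [-163.58, 163.58]. Speed limits (degrees/s): [159.86, 159.86, 180, 180, 180, 180].

### API

Orientations are given as a 3x3 rotation matrix whose columns are the frame's x, y, z axes.
In Python, from rig import bot, imaging, finder gives the robot as it stands. The module is installed in compiled form; this text tells all that it offers.
- The arm moves only by the tool play_rows, never from a script. Its argument "motion" is a list that holds one entry, the list of rows, each a list of 6 numbers: the shift along the tool's x, y, z in shares of 0.75 m (1.0 is 0.75 m), then the turn, a rotation vector about the tool's x, y, z in shares of 90 degrees (1.0 is 90 degrees). In form: [[[dx, dy, dz, wx, wy, wz], ...]]. A call has 1 to 8 rows; each row is the pose to reach, as a shift and turn from the pose commanded when the call began, along the tool's axes at that moment; what a row does not reach only later rows make up. A row lasts 1/12 s, in which the tool goes at most 41.7 mm and 7.16 degrees, less where a joint would pass 70% of its speed; a pose out of reach is approached as far as the arm can. A call with a gripper value outside its range is refused whole. "fingers" is the finger opening in m, from 0 to 0.087, set as the call begins (left out, the last holds). The fingers move at their own pace and stop on an object; the grip force is fixed at half the most. Time passes only in rows, so rows that repeat a pose let the fingers close. It gives the time, the measured TCP pose, the force, the opening and the grip force at its end, in the units of the state.
- bot.read_state(): the state, without advancing time (a new reading comes with each control period).
- imaging.capture(name): name is "scene" or "side" or "wrist"; returns a dict with "frame" (480x640x3 uint8, red, green, blue), "camera_matrix" (3x3 intrinsics, pixels), "R" (3x3) and "t" (3): a world point X has camera coordinates R X + t. Camera axes: x right, y down, z forward; pixel columns grow to the right and rows downward; lengths in m; the calibration is good to about 2 mm. A picture is of the moment at which its call begins. There is no depth.
- bot.hand_in(): hands the job in; it is judged then, once.
Trained networks look in the newest picture that a camera, given by its name, has taken for a name from the list of things; names that differ only in an ending like _2 or _b are one class to them, and where a whole thing is asked for, a point or a joint stands for the part that bears it (a point fixed in the world has none). Each returns a list of dicts, best first, with "confidence" (0 to 1); they miss things now and then, are a little off and sometimes report something else, mostly with a low value. They report only what shows in the picture. A call takes as long as a camera call. They do not tell look-alikes from the thing itself.
- finder.recognise(camera, name): "at" ([x, y, z] in m, in world coordinates, good to about 4 mm: the middle of the surface that is visible of it).
- finder.outline_of(camera, name): "pixels" (480x640 bool, what is visible of it).
The state is a dict: "time_s": time; "joint_positions": joint angles; "qvel": joint speeds; "tau": joint torques, N m; "position": TCP position; "tcp_rot": TCP orientation; "force": force on the tool from outside, world axes, zero at the start; "moment": the same for the moment, N m; "opening": opening from 0.0 (shut) to 1.0 (fully open); "grasp_force": force on a finger pad.
Only numpy, scipy, OpenCV 4.12 (cv2) and the standard library are available. Lean on these libraries where they do the work, as an engineer would, in place of code of your own. Each camera call takes 0.05 s, during which the arm holds its last target. There are 200 camera calls.

## Working session

There is one attempt and no reset: what is moved stays moved. The work goes in short steps, Python scripts to look and compute and a tool call to move; the robot and the scene stay as the last step left them, time stands still between calls to the robot, and variables do not carry over. Pictures are saved under pics/ and viewed, at most 14 in all, crops included, and the job is handed in when it is done.

Besides the shell and the picture viewer there is one more tool, called after "Call:" by a JSON object that holds its "api" and its "payload". play_rows: Moves the arm, as the interface text tells. Its arguments: {"type":"object","properties":{"motion":{"type":"array"},"fingers":{"type":"number"}},"required":["motion"]}

```bash
mkdir -p pics
cat > h.py <<'E'
from rig import bot, imaging, finder
import numpy as np, cv2
def ray(c,px,z):
    K,R,t=map(np.array,(c["camera_matrix"],c["R"],c["t"]))
    d=R.T@np.linalg.inv(K)@np.array([px[0],px[1],1.]); o=-R.T@t
    return o+d*(z-o[2])/d[2]
def save(c,n): cv2.imwrite("pics/"+n,cv2.cvtColor(c["frame"],cv2.COLOR_RGB2BGR))
def proj(c,X):
    p=np.array(c["camera_matrix"])@(np.array(c["R"])@np.array(X)+np.array(c["t"])); return p[:2]/p[2]
NAMES="stone_large stone_medium stone_slip angle_cube holder_large holder_medium holder_small holder_cube dressing_stick vernier".split()
E
python3 - <<'E'
from h import *
np.set_printoptions(precision=3,suppress=True)
for cam in("scene","side"):
    c=imaging.capture(cam); save(c,cam+"0.png"); print(cam,-np.array(c["R"]).T@np.array(c["t"]))
    for n in NAMES:
        for r in finder.recognise(cam,n)[:3]: print(n,np.round(r["at"],3),round(r["confidence"],2),proj(c,r["at"]).round())
w=imaging.capture("wrist"); save(w,"wrist0.png")
print(bot.read_state()["time_s"])
E
```

```text
scene [-0.041  0.94   0.679]
stone_large [ 0.437 -0.17   0.027] 0.95 [380. 230.]
stone_medium [ 0.438 -0.071  0.025] 0.75 [361. 248.]
stone_slip [0.435 0.023 0.021] 0.93 [342. 270.]
angle_cube [ 0.436 -0.274  0.035] 0.95 [398. 210.]
angle_cube [ 0.527 -0.29   0.037] 0.63 [368. 199.]
holder_large [ 0.628 -0.174  0.009] 0.98 [311. 216.]
holder_medium [ 0.644 -0.062  0.01 ] 0.79 [282. 233.]
holder_medium [0.643 0.041 0.011] 0.36 [256. 251.]
holder_small [0.637 0.041 0.01 ] 0.83 [259. 252.]
holder_cube [ 0.641 -0.28   0.009] 0.88 [328. 200.]
holder_cube [ 0.644 -0.06   0.007] 0.47 [281. 234.]
dressing_stick [0.371 0.164 0.024] 0.57 [335. 313.]
side [-0.007  0.756  0.525]
stone_large [ 0.439 -0.17   0.026] 0.83 [398. 233.]
stone_medium [ 0.431 -0.077  0.022] 0.57 [378. 255.]
stone_slip [0.428 0.022 0.021] 0.81 [350. 279.]
stone_slip [0.371 0.158 0.025] 0.5 [334. 326.]
angle_cube [ 0.435 -0.276  0.034] 0.61 [424. 211.]
angle_cube [ 0.524 -0.283  0.037] 0.58 [387. 200.]
holder_large [ 0.628 -0.176  0.012] 0.72 [318. 216.]
holder_medium [ 0.64 -0.06  0.01] 0.81 [280. 235.]
holder_small [0.636 0.035 0.008] 0.77 [251. 255.]
dressing_stick [0.374 0.159 0.023] 0.94 [332. 327.]
1.15
```

View pics/scene0.png

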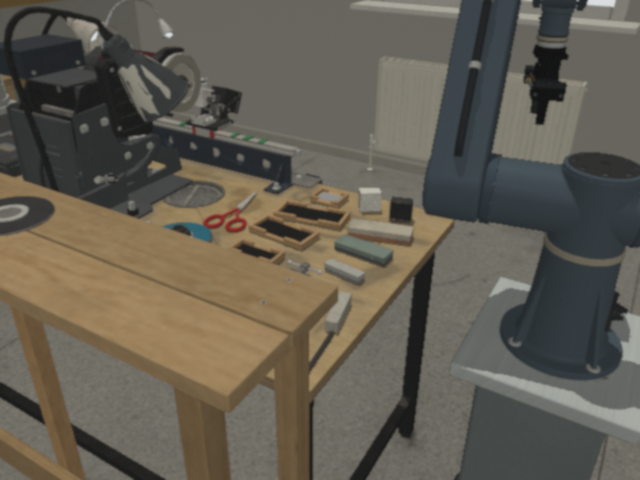

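View pics/side0.png

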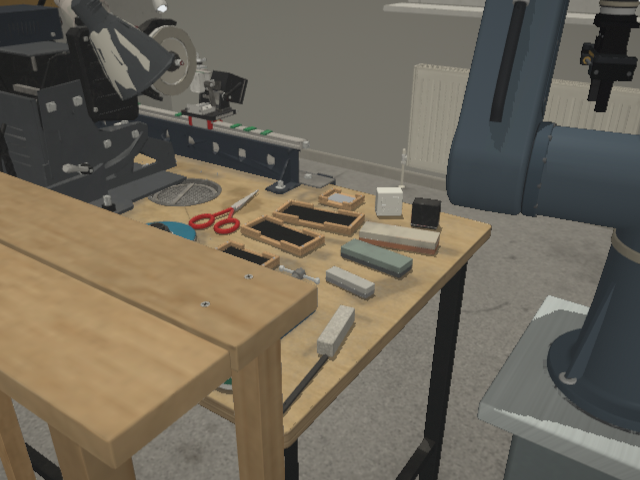

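Candidates: the cube is either the black one, scene (401,208), or the white one (369,199). I choose black. The slip stone is either the plain one (344,271) or the speckled stick (338,312). I choose the plain one. Next I measure outlines, yaw and the wrist camera geometry.

```bash
cat >> h.py <<'E'
def rect(c,mask,z):
    m=mask.astype(np.uint8); cs,_=cv2.findContours(m,cv2.RETR_EXTERNAL,cv2.CHAIN_APPROX_NONE)
    p=max(cs,key=cv2.contourArea)[:,0,:]
    P=np.array([ray(c,q,z)[:2] for q in p],np.float32)
    (x,y),(a,b),th=cv2.minAreaRect(P*1000)
    if a<b: a,b,th=b,a,th+90
    return round(x,1),round(y,1),round(a,1),round(b,1),round((th+90)%180-90,1)
E
python3 - <<'E'
from h import *
np.set_printoptions(precision=3,suppress=True)
Z=dict(stone_large=.02,stone_medium=.018,stone_slip=.016,angle_cube=.04,holder_large=.015,holder_medium=.015,holder_small=.015,holder_cube=.015,dressing_stick=.02,vernier=.01)
c=imaging.capture("side")
for n in NAMES:
    for r in finder.outline_of("side",n)[:2]: print(n,round(r["confidence"],2),rect(c,r["pixels"],Z[n]))
w=imaging.capture("wrist"); s=bot.read_state(); R=np.array(s["tcp_rot"])
print(s["position"],R); print(w["camera_matrix"]); print("cam in tcp",R.T@(-np.array(w["R"]).T@w["t"]-s["position"])); print("cam axes in tcp",R.T@np.array(w["R"]).T)
cv2.imwrite("pics/crop1.png",cv2.cvtColor(cv2.resize(c["frame"][160:400,170:490],(800,600),interpolation=2),4))
E
```

```text
stone_large 0.97 (437.7, -170.6, 158.3, 99.6, 14.8)
stone_medium 0.86 (435.7, -77.4, 146.9, 76.9, -4.1)
stone_slip 0.91 (429.7, 21.0, 106.7, 48.3, -8.0)
angle_cube 0.82 (517.4, -276.9, 153.5, 57.5, -62.8)
angle_cube 0.7 (426.1, -265.7, 153.0, 57.8, -66.1)
holder_large 0.69 (627.0, -169.7, 189.3, 108.1, 8.9)
holder_large 0.22 (636.8, -278.2, 101.4, 96.0, 1.8)
holder_medium 0.74 (637.7, -60.9, 180.7, 97.8, -4.8)
holder_small 0.82 (636.1, 39.1, 134.1, 44.5, 1.5)
holder_cube 0.65 (637.2, -280.3, 100.7, 93.8, 2.4)
dressing_stick 0.6 (369.2, 154.5, 126.5, 35.9, -77.9)
[ 0.208 -0.589  0.24 ] [[ 0.943  0.332 -0.   ]
 [ 0.332 -0.943  0.   ]
 [-0.    -0.    -1.   ]]
[[429.248   0.    322.704]
 [  0.    429.248 237.61 ]
 [  0.      0.      1.   ]]
cam in tcp [ 0.065  0.    -0.146]
cam axes in tcp [[-0.    -0.971 -0.241]
 [ 1.    -0.     0.   ]
 [-0.    -0.241  0.971]]
```

View pics/crop1.png

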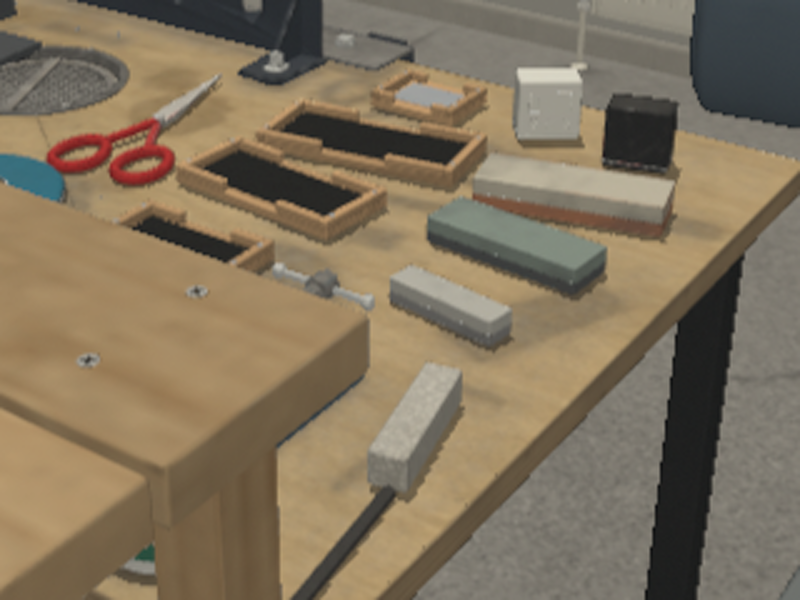

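```bash
cat >> h.py <<'E'
def go(x,y,z,yaw):
    s=bot.read_state(); R=np.array(s["tcp_rot"]); a=np.radians(yaw)
    T=np.array([[np.cos(a),np.sin(a),0],[np.sin(a),-np.cos(a),0],[0,0,-1]])
    print("row",(R.T@(np.array([x,y,z])-s["position"])).round(4),np.degrees(cv2.Rodrigues(R.T@T)[0].ravel()).round(2),"t",round(s["time_s"],2))
E
python3 -c "
from h import *
go(.6,-.12,.35,0)"
```

```text
row [ 0.526  -0.3124 -0.1104] [-0.    0.   19.41] t 1.75
```

Careful with the scale: shifts go in shares of 0.75 m and turns go in shares of 90 degrees. That gives: 0.525 m is 0.7, -0.312 m is -0.416, 19.4 degrees is 0.2156.

Call:
{"api": "play_rows", "payload": {"motion": [[[0.7,-0.416,-0.1467,0,0,0.2156],[0.7,-0.416,-0.1467,0,0,0.2156],[0.7,-0.416,-0.1467,0,0,0.2156],[0.7,-0.416,-0.1467,0,0,0.2156],[0.7,-0.416,-0.1467,0,0,0.2156],[0.7,-0.416,-0.1467,0,0,0.2156],[0.7,-0.416,-0.1467,0,0,0.2156],[0.7,-0.416,-0.1467,0,0,0.2156]]], "fingers": 0.087}}

```text
time_s: 2.42
position: [0.419, -0.336, 0.2992]
tcp_rot: [[1.0, -0.0, 0.0], [-0.0, -1.0, -0.0], [0.0, 0.0, -1.0]]
force: [0.9, -0.6, -0.1]
opening: 0.998
grasp_force: 0.0
```

```bash
python3 -c "
from h import *
go(.6,-.12,.35,0)"
```

```text
row [ 0.181  -0.216  -0.0508] [ 0.02 -0.02 -0.01] t 2.42
```

Scaled: -0.215 m is -0.2867, 0.18 m is 0.24.

Call:
{"api": "play_rows", "payload": {"motion": [[[0.24,-0.2867,-0.0667,0,0,0],[0.24,-0.2867,-0.0667,0,0,0],[0.24,-0.2867,-0.0667,0,0,0],[0.24,-0.2867,-0.0667,0,0,0],[0.24,-0.2867,-0.0667,0,0,0],[0.24,-0.2867,-0.0667,0,0,0],[0.24,-0.2867,-0.0667,0,0,0],[0.24,-0.2867,-0.0667,0,0,0]]]}}

```text
time_s: 3.08
position: [0.6021, -0.1175, 0.3501]
tcp_rot: [[1.0, 0.007, 0.006], [0.007, -1.0, 0.002], [0.006, -0.001, -1.0]]
force: [-0.2, -0.6, -0.5]
opening: 1.002
grasp_force: 0.0
```

Run:
```python
from h import *
Z=dict(stone_large=.024,stone_medium=.02,stone_slip=.018,angle_cube=.054,holder_large=.018,holder_medium=.018,holder_small=.018,holder_cube=.018,dressing_stick=.025,vernier=.01)
c=imaging.capture("wrist"); save(c,"w1.png"); print(bot.read_state()["position"])
for n in NAMES:
    for r in finder.outline_of("wrist",n)[:2]: print(n,round(r["confidence"],2),rect(c,r["pixels"],Z[n]))
    for r in finder.recognise("wrist",n)[:2]: print("   ",np.round(r["at"],3),round(r["confidence"],2),proj(c,r["at"]).round())
np.savez("w1.npz",**c)
```

```text
[ 0.59987596 -0.11989319  0.34924933]
stone_large 0.96 (500.2, -169.5, 51.2, 49.6, -79.7)
stone_large 0.49 (634.5, -179.4, 177.4, 79.4, 9.2)
    [ 0.483 -0.184  0.023] 0.55 [378. 296.]
stone_medium 0.76 (399.7, -85.2, 46.4, 45.2, -1.1)
stone_medium 0.3 (633.8, -179.6, 180.7, 81.0, 9.2)
    [ 0.421 -0.089  0.023] 0.67 [298. 343.]
stone_slip 0.71 (406.1, 15.3, 31.2, 28.1, -3.4)
    [0.412 0.011 0.018] 0.92 [217. 348.]
    [ 0.536 -0.291  0.053] 0.66 [484. 260.]
holder_large 0.78 (634.0, -180.1, 180.0, 80.8, 9.2)
holder_large 0.75 (406.2, 15.3, 30.3, 28.1, -3.4)
    [ 0.639 -0.18   0.011] 0.68 [380. 160.]
holder_medium 0.89 (645.7, -68.9, 159.8, 75.1, -4.4)
    [ 0.646 -0.069  0.01 ] 0.87 [280. 152.]
holder_small 0.73 (642.5, 44.4, 120.7, 60.2, 0.4)
    [0.646 0.048 0.005] 0.77 [176. 152.]
holder_cube 0.57 (645.3, -287.9, 84.9, 68.8, 1.3)
    [ 0.646 -0.29   0.007] 0.73 [478. 154.]
vernier 0.7 (687.7, 179.4, 126.2, 17.1, -76.4)
    [ 0.646 -0.291  0.009] 0.74 [479. 154.]
    [0.689 0.178 0.013] 0.56 [ 51. 111.]
```

View pics/w1.png

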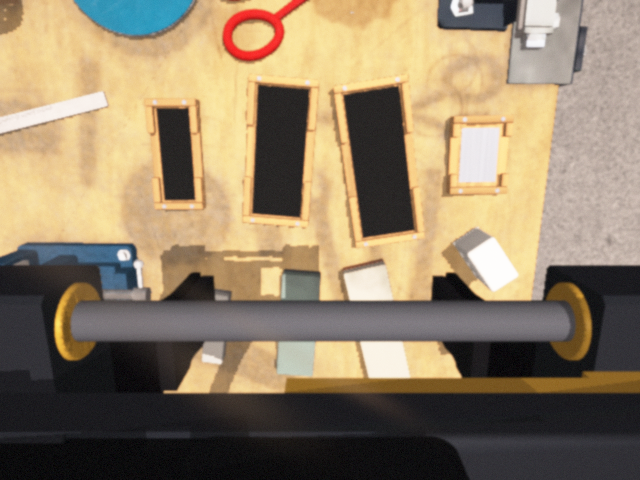

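Black floors mark the holders, from left to right in the wrist image: small (176,155), medium (281,152), large (380,160). The cube holder has a steel floor at (480,155), and the white decoy is at (486,262). The gripper hides the stones, so I back up.

Scaled: -0.215 m is -0.2867, 0.05 m is 0.0667.

Call:
{"api": "play_rows", "payload": {"motion": [[[-0.2867,0.0133,0.0667,0,0,0],[-0.2867,0.0133,0.0667,0,0,0],[-0.2867,0.0133,0.0667,0,0,0],[-0.2867,0.0133,0.0667,0,0,0],[-0.2867,0.0133,0.0667,0,0,0],[-0.2867,0.0133,0.0667,0,0,0],[-0.2867,0.0133,0.0667,0,0,0],[-0.2867,0.0133,0.0667,0,0,0]]]}}

```text
time_s: 4.8
position: [0.3832, -0.133, 0.2992]
tcp_rot: [[1.0, -0.001, 0.002], [-0.001, -1.0, -0.001], [0.002, 0.001, -1.0]]
force: [0.8, -0.9, -0.2]
opening: 0.997
grasp_force: 0.0
```

Run:
```python
from h import *
Z=dict(stone_large=.026,stone_medium=.022,stone_slip=.02,angle_cube=.055,holder_large=.018,holder_medium=.018,holder_small=.018,holder_cube=.018,dressing_stick=.025,vernier=.01)
c=imaging.capture("wrist"); save(c,"w2.png"); print(bot.read_state()["position"])
for n in NAMES:
    for r in finder.outline_of("wrist",n)[:2]: print(n,round(r["confidence"],2),rect(c,r["pixels"],Z[n]))
    for r in finder.recognise("wrist",n)[:2]: print("   ",np.round(r["at"],3),round(r["confidence"],2),proj(c,r["at"]).round())
np.savez("w2.npz",**c)
```

```text
[ 0.38427827 -0.13340016  0.29943566]
stone_large 0.96 (444.1, -182.7, 150.1, 51.7, 14.6)
    [ 0.451 -0.181  0.022] 0.58 [373. 129.]
stone_medium 0.71 (436.5, -293.2, 61.6, 52.3, 15.2)
stone_medium 0.6 (443.0, -88.8, 130.7, 47.7, -3.9)
    [ 0.446 -0.088  0.022] 0.71 [275. 134.]
stone_slip 0.87 (436.9, 9.6, 89.9, 30.1, -8.1)
    [0.437 0.007 0.018] 0.92 [178. 144.]
angle_cube 0.84 (437.1, -280.3, 58.4, 49.6, 15.0)
angle_cube 0.82 (525.7, -292.0, 56.0, 52.7, 36.3)
    [ 0.451 -0.182  0.027] 0.7 [373. 130.]
    [ 0.53  -0.29   0.054] 0.64 [509.  32.]
holder_large 0.78 (550.4, -192.3, 82.0, 27.5, 89.9)
    [ 0.554 -0.188  0.011] 0.94 [382.  14.]
holder_medium 0.47 (562.2, -70.9, 59.5, 4.1, 89.9)
    [ 0.561 -0.082  0.008] 0.75 [267.   7.]
dressing_stick 0.79 (379.3, 139.0, 110.1, 26.9, -76.3)
    [0.381 0.136 0.028] 0.78 [ 48. 203.]
```

View pics/w2.png

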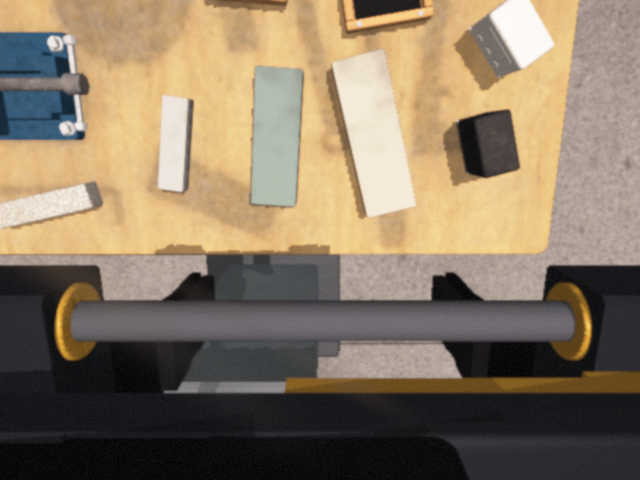

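The plain slip stone is at (175,144), medium at (277,136), large at (372,133). The black cube is at (490,143) and the white decoy at (512,37). The speckled stick is at (50,205) beside the vice. Large stone first.

Scaled: 0.219 m is 0.292, 0.08 m is 0.1067, -14.6 degrees is -0.1622.

Call:
{"api": "play_rows", "payload": {"motion": [[[0.08,0.0667,0.0533,0,0,-0.0778],[0.08,0.0667,0.1067,0,0,-0.1622],[0.08,0.0667,0.16,0,0,-0.1622],[0.08,0.0667,0.2133,0,0,-0.1622],[0.08,0.0667,0.2667,0,0,-0.1622],[0.08,0.0667,0.292,0,0,-0.1622],[0.08,0.0667,0.292,0,0,-0.1622],[0.08,0.0667,0.292,0,0,-0.1622]]], "fingers": 0.072}}

```text
time_s: 6.52
position: [0.4414, -0.1816, 0.0773]
tcp_rot: [[0.968, 0.252, -0.006], [0.252, -0.968, 0.005], [-0.005, -0.006, -1.0]]
force: [0.5, -0.7, 1.0]
opening: 0.832
grasp_force: 0.0
```

Run:
```python
from h import *
c=imaging.capture("wrist"); save(c,"w3.png")
go(.444,-.183,.022,14.6)
```

```text
row [0.0008 0.0006 0.0579] [-0.05  0.04  0.01] t 6.57
```

View pics/w3.png

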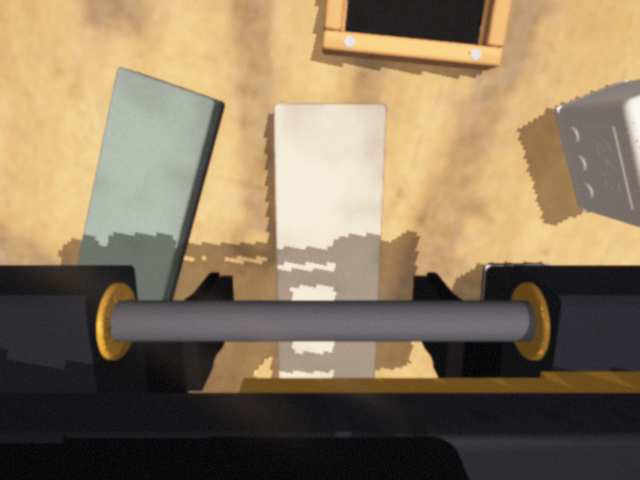

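The stone is centred between the fingers, at (328,200), so I descend and grip.

Scaled: 0.058 m is 0.0773, 0.055 m is 0.0733.

Call:
{"api": "play_rows", "payload": {"motion": [[[0.0013,0.0013,0.02,0,0,0],[0.0013,0.0013,0.04,0,0,0],[0.0013,0.0013,0.056,0,0,0],[0.0013,0.0013,0.0667,0,0,0],[0.0013,0.0013,0.0733,0,0,0],[0.0013,0.0013,0.0773,0,0,0],[0.0013,0.0013,0.0773,0,0,0],[0.0013,0.0013,0.0773,0,0,0]]]}}

```text
time_s: 7.23
position: [0.4448, -0.1837, 0.0227]
tcp_rot: [[0.968, 0.252, 0.002], [0.252, -0.968, -0.001], [0.001, 0.002, -1.0]]
force: [1.0, 0.4, -0.4]
opening: 0.828
grasp_force: 0.0
```

Call:
{"api": "play_rows", "payload": {"motion": [[[0,0,0,0,0,0],[0,0,0,0,0,0],[0,0,0,0,0,0],[0,0,0,0,0,0],[0,0,0,0,0,0]]], "fingers": 0.02}}

```text
time_s: 7.65
position: [0.4442, -0.1833, 0.0217]
tcp_rot: [[0.968, 0.252, -0.0], [0.252, -0.968, 0.0], [-0.0, -0.0, -1.0]]
force: [-1.1, 0.6, 1.6]
opening: 0.57
grasp_force: 30.0
```

Scaled: 0.185 m is 0.2467, 0.18 m is 0.24, 5.4 degrees is 0.06.

Call:
{"api": "play_rows", "payload": {"motion": [[[0,0,-0.0267,0,0,0],[0,0,-0.06,0,0,0],[0.0267,0.0067,-0.0933,0,0,0],[0.08,0.0193,-0.1067,0,0,0.0222],[0.1333,0.032,-0.1067,0,0,0.0444],[0.1867,0.0453,-0.1067,0,0,0.06],[0.24,0.0577,-0.1067,0,0,0.06],[0.2467,0.0593,-0.1067,0,0,0.06]]]}}

```text
time_s: 8.32
position: [0.6428, -0.1803, 0.1019]
tcp_rot: [[0.987, 0.162, 0.012], [0.162, -0.987, -0.004], [0.011, 0.005, -1.0]]
force: [0.5, -1.2, -3.9]
opening: 0.574
grasp_force: 30.0
```

Call:
{"api": "play_rows", "payload": {"motion": [[[0,0,0,0,0,0],[0,0,0,0,0,0]]]}}

```text
time_s: 8.48
position: [0.6327, -0.1787, 0.0998]
tcp_rot: [[0.987, 0.161, -0.005], [0.161, -0.987, 0.002], [-0.004, -0.003, -1.0]]
force: [-0.8, 0.1, -4.9]
opening: 0.57
grasp_force: 30.0
```

Run:
```python
from h import *
c=imaging.capture("wrist"); save(c,"w4.png")
for r in finder.outline_of("wrist","holder_large")[:2]: print(rect(c,r["pixels"],.018))
for r in finder.outline_of("wrist","stone_large")[:2]: print(rect(c,r["pixels"],.107))
go(.634,-.180,.033,9.2)
```

```text
(693.8, -170.9, 79.6, 57.8, -80.8)
(674.1, -172.5, 66.0, 48.8, 9.0)
row [0.0021 0.0012 0.0676] [-0.13  0.2  -0.02] t 8.63
```

View pics/w4.png

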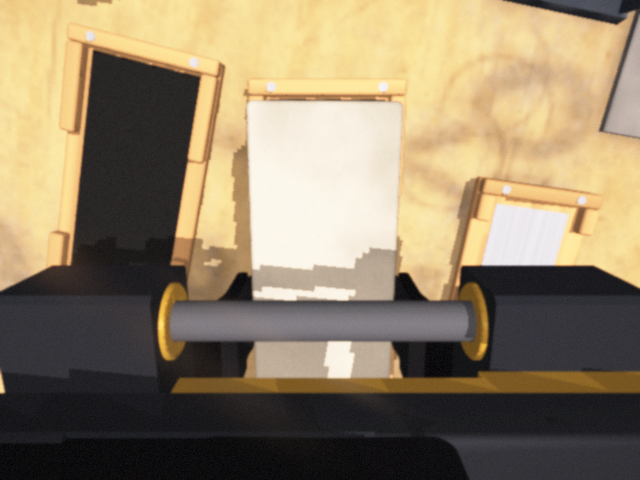

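The stone is held level and lined up with its holder: the far rail is at (328,87) and the stone end at (325,100). Lowering and releasing.

Scaled: 0.068 m is 0.0907, 0.065 m is 0.0867.

Call:
{"api": "play_rows", "payload": {"motion": [[[0.0027,0.0013,0.0267,0,0,0],[0.0027,0.0013,0.0507,0,0,0],[0.0027,0.0013,0.0693,0,0,0],[0.0027,0.0013,0.08,0,0,0],[0.0027,0.0013,0.0867,0,0,0],[0.0027,0.0013,0.0907,0,0,0],[0.0027,0.0013,0.0907,0,0,0],[0.0027,0.0013,0.0907,0,0,0]]]}}

```text
time_s: 9.3
position: [0.637, -0.1807, 0.0342]
tcp_rot: [[0.987, 0.16, 0.001], [0.16, -0.987, -0.001], [0.001, 0.001, -1.0]]
force: [0.1, 0.4, -4.7]
opening: 0.571
grasp_force: 30.0
```

Scaled: -0.08 m is -0.1067, -0.07 m is -0.0933.

Call:
{"api": "play_rows", "payload": {"motion": [[[0,0,0,0,0,0],[0,0,0,0,0,0],[0,0,0,0,0,0],[0,0,-0.0133,0,0,0],[0,0,-0.0533,0,0,0],[0,0,-0.0933,0,0,0],[0,0,-0.1067,0,0,0],[0,0,-0.1067,0,0,0]]], "fingers": 0.07}}

```text
time_s: 9.97
position: [0.6393, -0.1816, 0.1183]
tcp_rot: [[0.987, 0.16, 0.008], [0.16, -0.987, -0.004], [0.008, 0.005, -1.0]]
force: [-0.3, -0.4, -0.3]
opening: 0.805
grasp_force: 0.0
```

Run:
```python
from h import *
go(.443,-.088,.08,-3.9)
```

```text
row [-0.179  -0.124   0.0363] [ 0.24 -0.46 13.12] t 9.97
```

Scaled: -0.177 m is -0.236, -0.124 m is -0.1653, 13.1 degrees is 0.1456.

Call:
{"api": "play_rows", "payload": {"motion": [[[-0.04,-0.0267,0,0,0,0.0333],[-0.08,-0.0533,0,0,0,0.0667],[-0.12,-0.08,0,0,0,0.1],[-0.16,-0.1067,0.0133,0,0,0.1333],[-0.2,-0.1333,0.0267,0,0,0.1456],[-0.2333,-0.1627,0.04,0,0,0.1456],[-0.236,-0.1653,0.0493,0,0,0.1456],[-0.236,-0.1653,0.0493,0,0,0.1456]]], "fingers": 0.066}}

```text
time_s: 10.63
position: [0.4379, -0.0841, 0.0751]
tcp_rot: [[0.998, -0.067, -0.007], [-0.067, -0.998, 0.003], [-0.007, -0.003, -1.0]]
force: [0.2, -0.2, -0.6]
opening: 0.759
grasp_force: 0.0
```

Call:
{"api": "play_rows", "payload": {"motion": [[[0,0,0,0,0,0],[0,0,0,0,0,0]]]}}

```text
time_s: 10.8
position: [0.444, -0.0874, 0.0767]
tcp_rot: [[0.998, -0.068, 0.003], [-0.068, -0.998, -0.001], [0.003, 0.001, -1.0]]
force: [-0.2, 0.5, 0.5]
opening: 0.757
grasp_force: 0.0
```

Run:
```python
from h import *
go(.443,-.088,.022,-3.9)
c=imaging.capture("wrist")
for r in finder.outline_of("wrist","stone_medium")[:2]: print(round(r["confidence"],2),rect(c,r["pixels"],.022))
```

```text
row [-0.0011  0.0006  0.0547] [ 0.06 -0.15 -0.  ] t 10.8
0.61 (468.1, -90.0, 79.8, 44.9, -4.1)
```

Scaled: 0.055 m is 0.0733, -0.001 m is -0.0013.

Call:
{"api": "play_rows", "payload": {"motion": [[[-0.0013,0.0013,0.02,0,0,0],[-0.0013,0.0013,0.04,0,0,0],[-0.0013,0.0013,0.056,0,0,0],[-0.0013,0.0013,0.0667,0,0,0],[-0.0013,0.0013,0.0733,0,0,0],[-0.0013,0.0013,0.0733,0,0,0],[-0.0013,0.0013,0.0733,0,0,0],[-0.0013,0.0013,0.0733,0,0,0]]]}}

```text
time_s: 11.57
position: [0.4414, -0.0875, 0.022]
tcp_rot: [[0.998, -0.068, 0.001], [-0.068, -0.998, -0.0], [0.001, 0.0, -1.0]]
force: [-0.3, -0.1, -0.0]
opening: 0.76
grasp_force: 0.0
```

Call:
{"api": "play_rows", "payload": {"motion": [[[0,0,0,0,0,0],[0,0,0,0,0,0],[0,0,0,0,0,0],[0,0,0,0,0,0],[0,0,0,0,0,0]]], "fingers": 0.02}}

```text
time_s: 11.98
position: [0.4411, -0.0874, 0.0219]
tcp_rot: [[0.998, -0.068, 0.001], [-0.068, -0.998, -0.0], [0.001, 0.0, -1.0]]
force: [-0.9, -0.5, 2.2]
opening: 0.517
grasp_force: 30.0
```

Run:
```python
from h import *
go(.6457,-.0689,.102,-4.4)
```

```text
row [ 0.2029 -0.0323 -0.08  ] [ 0.02 -0.03  0.51] t 11.98
```

Scaled: 0.201 m is 0.268, -0.08 m is -0.1067, 0.5 degrees is 0.0056.

Call:
{"api": "play_rows", "payload": {"motion": [[[0,0,-0.0267,0,0,0],[0,0,-0.06,0,0,0],[0.0267,-0.0053,-0.0933,0,0,0],[0.08,-0.0133,-0.1067,0,0,0.0056],[0.1333,-0.0213,-0.1067,0,0,0.0056],[0.1867,-0.0293,-0.1067,0,0,0.0056],[0.24,-0.0387,-0.1067,0,0,0.0056],[0.268,-0.0427,-0.1067,0,0,0.0056]]]}}

```text
time_s: 12.65
position: [0.6486, -0.0685, 0.1018]
tcp_rot: [[0.997, -0.076, 0.006], [-0.076, -0.997, -0.001], [0.006, 0.0, -1.0]]
force: [0.6, -0.6, -3.8]
opening: 0.517
grasp_force: 30.0
```

Call:
{"api": "play_rows", "payload": {"motion": [[[0,0,0,0,0,0],[0,0,0,0,0,0],[0,0,0,0,0,0]]]}}

```text
time_s: 12.9
position: [0.6412, -0.0684, 0.1002]
tcp_rot: [[0.997, -0.076, -0.005], [-0.076, -0.997, 0.001], [-0.005, -0.001, -1.0]]
force: [-0.2, 0.2, -3.5]
opening: 0.517
grasp_force: 30.0
```

Run:
```python
from h import *
c=imaging.capture("wrist"); save(c,"w5.png")
for r in finder.outline_of("wrist","holder_medium")[:2]: print(rect(c,r["pixels"],.018))
for r in finder.outline_of("wrist","stone_medium")[:2]: print(rect(c,r["pixels"],.102))
for r in finder.outline_of("wrist","holder_small")[:2]: print("small",rect(c,r["pixels"],.018))
go(.6437,-.0689,.0325,-4.4)
```

```text
(698.2, -72.8, 75.6, 54.5, 85.6)
(677.8, -71.4, 59.2, 44.3, -4.4)
small (672.3, 43.8, 63.3, 60.9, 0.6)
row [ 0.0017 -0.0002  0.0688] [-0.02  0.12 -0.02] t 13.1
```

View pics/w5.png

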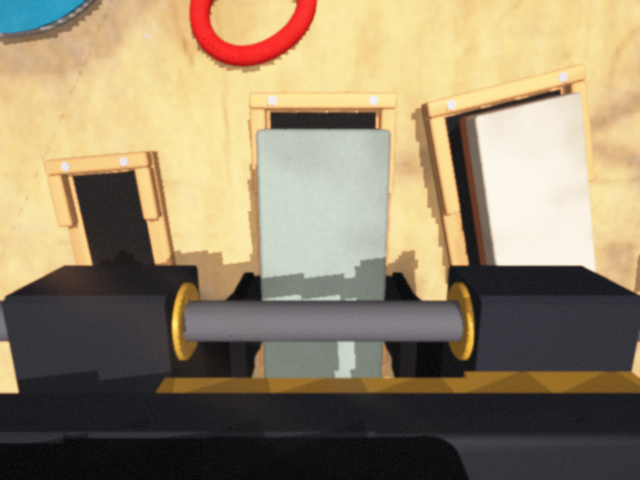

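The medium stone, (322,200), is centred in its holder. The large stone lies inside its own rails at (530,180). Lower.

Scaled: 0.07 m is 0.0933, 0.02 m is 0.0267.

Call:
{"api": "play_rows", "payload": {"motion": [[[0.0027,0,0.0267,0,0,0],[0.0027,0,0.0507,0,0,0],[0.0027,0,0.0693,0,0,0],[0.0027,0,0.08,0,0,0],[0.0027,0,0.088,0,0,0],[0.0027,0,0.0933,0,0,0],[0.0027,0,0.0933,0,0,0],[0.0027,0,0.0933,0,0,0]]]}}

```text
time_s: 13.77
position: [0.6463, -0.0693, 0.0323]
tcp_rot: [[0.997, -0.077, 0.002], [-0.077, -0.997, -0.0], [0.002, 0.0, -1.0]]
force: [0.3, -0.6, -3.0]
opening: 0.51
grasp_force: 30.0
```

Scaled: -0.09 m is -0.12, -0.07 m is -0.0933.

Call:
{"api": "play_rows", "payload": {"motion": [[[0,0,0,0,0,0],[0,0,0,0,0,0],[0,0,0,0,0,0],[0,0,-0.0133,0,0,0],[0,0,-0.0533,0,0,0],[0,0,-0.0933,0,0,0],[0,0,-0.12,0,0,0],[0,0,-0.12,0,0,0]]], "fingers": 0.064}}

```text
time_s: 14.43
position: [0.6494, -0.07, 0.1279]
tcp_rot: [[0.997, -0.076, 0.011], [-0.076, -0.997, -0.003], [0.011, 0.002, -1.0]]
force: [-0.8, 1.3, 0.9]
opening: 0.733
grasp_force: 0.0
```

Run:
```python
from h import *
go(.425,.0135,.12,-8.1)
```

```text
row [-0.2302 -0.0661  0.0052] [ 0.1  -0.65  3.72] t 14.43
```

Scaled: -0.228 m is -0.304, -0.12 m is -0.16, 3.7 degrees is 0.0411.

Call:
{"api": "play_rows", "payload": {"motion": [[[-0.0533,-0.016,0,0,0,0.0411],[-0.1067,-0.032,0,0,0,0.0411],[-0.16,-0.048,0,0,0,0.0411],[-0.2067,-0.064,0,0,0,0.0411],[-0.2533,-0.0773,0,0,0,0.0411],[-0.304,-0.088,0.0093,0,0,0.0411],[-0.304,-0.088,0.0093,0,0,0.0411],[-0.304,-0.088,0.0093,0,0,0.0411]]], "fingers": 0.05}}

```text
time_s: 15.1
position: [0.4197, 0.0153, 0.1145]
tcp_rot: [[0.99, -0.14, -0.005], [-0.14, -0.99, 0.001], [-0.005, -0.0, -1.0]]
force: [1.1, -0.5, -0.5]
opening: 0.574
grasp_force: 0.0
```

Call:
{"api": "play_rows", "payload": {"motion": [[[0,0,0,0,0,0],[0,0,0,0,0,0]]]}}

```text
time_s: 15.27
position: [0.4259, 0.0134, 0.115]
tcp_rot: [[0.99, -0.141, 0.004], [-0.141, -0.99, -0.001], [0.004, 0.0, -1.0]]
force: [0.9, 0.2, -0.7]
opening: 0.572
grasp_force: 0.0
```

Run:
```python
from h import *
c=imaging.capture("wrist"); save(c,"w6.png")
for r in finder.outline_of("wrist","stone_slip")[:2]: print(round(r["confidence"],2),rect(c,r["pixels"],.020))
go(.425,.0135,.025,-8.1)
for z in(.02,.07,.09): print(z,proj(c,[.47,.10,z]))
```

```text
0.77 (438.4, 11.8, 88.8, 25.7, -8.4)
row [-0.0007 -0.      0.0898] [ 0.01 -0.15 -0.01] t 15.37
0.02 [159.2459461  194.13097906]
0.07 [118.33139805 209.48544751]
0.09 [ 95.5842883  218.02201447]
```

View pics/w6.png

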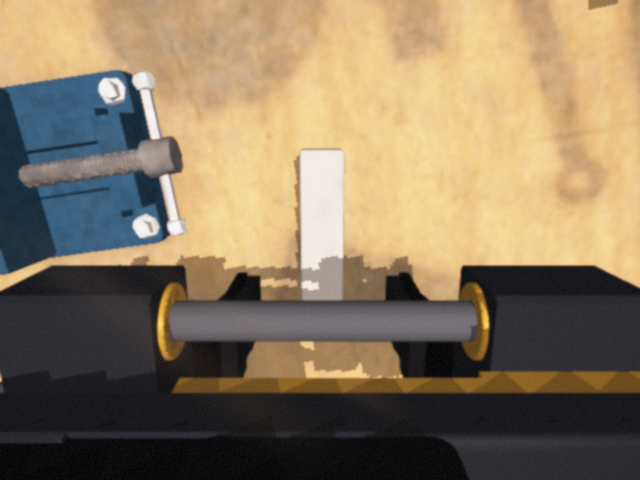

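The slip stone is centred at (322,200). The vice, at (100,160), stays under the gripper body, which clears it at z about 78 mm.

Scaled: 0.09 m is 0.12, 0.07 m is 0.0933.

Call:
{"api": "play_rows", "payload": {"motion": [[[0.0013,0,0.0333,0,0,0],[0.0013,0,0.0667,0,0,0],[0.0013,0,0.0933,0,0,0],[0.0013,0,0.1093,0,0,0],[0.0013,0,0.1173,0,0,0],[0.0013,0,0.12,0,0,0],[0.0013,0,0.12,0,0,0],[0.0013,0,0.12,0,0,0]]]}}

```text
time_s: 16.03
position: [0.425, 0.0138, 0.025]
tcp_rot: [[0.99, -0.141, 0.001], [-0.141, -0.99, -0.0], [0.001, 0.0, -1.0]]
force: [0.3, 0.2, 1.5]
opening: 0.574
grasp_force: 0.0
```

Call:
{"api": "play_rows", "payload": {"motion": [[[0,0,0,0,0,0],[0,0,0,0,0,0],[0,0,0,0,0,0],[0,0,0,0,0,0],[0,0,0,0,0,0],[0,0,0,0,0,0]]], "fingers": 0.005}}

```text
time_s: 16.53
position: [0.4245, 0.014, 0.0249]
tcp_rot: [[0.99, -0.141, 0.001], [-0.141, -0.99, -0.0], [0.001, 0.0, -1.0]]
force: [0.4, -0.4, 3.2]
opening: 0.285
grasp_force: 30.0
```

Run:
```python
from h import *
go(.631,.0437,.115,.5)
```

```text
row [ 0.2003 -0.0585 -0.0899] [ 0.01 -0.04 -8.58] t 16.53
```

Scaled: 0.198 m is 0.264, -0.085 m is -0.1133, -8.6 degrees is -0.0956.

Call:
{"api": "play_rows", "payload": {"motion": [[[0,0,-0.04,0,0,0],[0,0,-0.08,0,0,0],[0.0267,-0.008,-0.1133,0,0,-0.0333],[0.0733,-0.0213,-0.12,0,0,-0.0667],[0.12,-0.036,-0.12,0,0,-0.0956],[0.1707,-0.0507,-0.12,0,0,-0.0956],[0.22,-0.0653,-0.12,0,0,-0.0956],[0.264,-0.078,-0.12,0,0,-0.0956]]]}}

```text
time_s: 17.2
position: [0.6306, 0.0446, 0.1147]
tcp_rot: [[1.0, 0.009, 0.001], [0.009, -1.0, 0.0], [0.001, -0.0, -1.0]]
force: [-0.2, 0.2, -1.7]
opening: 0.279
grasp_force: 30.0
```

Call:
{"api": "play_rows", "payload": {"motion": [[[0,0,0,0,0,0],[0,0,0,0,0,0],[0,0,0,0,0,0]]]}}

```text
time_s: 17.45
position: [0.6267, 0.0443, 0.1135]
tcp_rot: [[1.0, 0.009, -0.004], [0.009, -1.0, 0.0], [-0.004, -0.0, -1.0]]
force: [-0.8, 0.2, -1.7]
opening: 0.282
grasp_force: 30.0
```

Run:
```python
from h import *
c=imaging.capture("wrist"); save(c,"w7.png")
for r in finder.outline_of("wrist","holder_small")[:2]: print(rect(c,r["pixels"],.018))
for r in finder.outline_of("wrist","stone_slip")[:2]: print(rect(c,r["pixels"],.110))
go(.6285,.0437,.0355,.5)
```

```text
(656.2, 46.6, 92.7, 55.3, 0.7)
(658.3, 44.4, 54.2, 25.2, 0.6)
row [0.0021 0.0004 0.0786] [-0.02  0.17 -0.  ] t 17.6
```

View pics/w7.png

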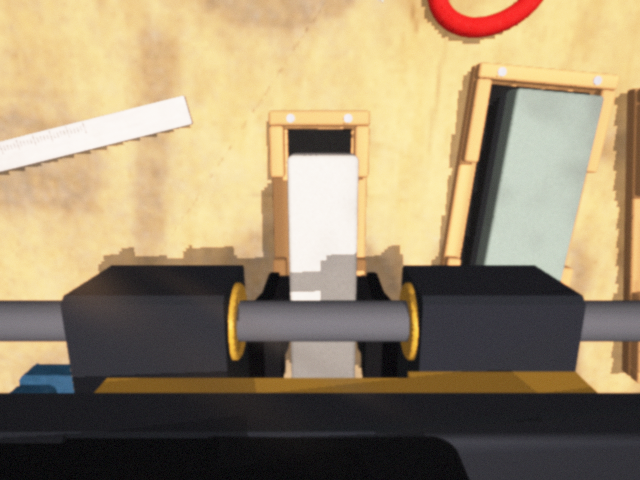

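The slip stone, (322,210), is nearly centred over the small holder. I shift it 1.5 mm to the left and lower.

Scaled: 0.079 m is 0.1053, -0.0015 m is -0.002.

Call:
{"api": "play_rows", "payload": {"motion": [[[0.0027,-0.002,0.0333,0,0,0],[0.0027,-0.002,0.06,0,0,0],[0.0027,-0.002,0.08,0,0,0],[0.0027,-0.002,0.0933,0,0,0],[0.0027,-0.002,0.1013,0,0,0],[0.0027,-0.002,0.1053,0,0,0],[0.0027,-0.002,0.1053,0,0,0],[0.0027,-0.002,0.1053,0,0,0]]]}}

```text
time_s: 18.27
position: [0.6312, 0.0455, 0.0364]
tcp_rot: [[1.0, 0.009, 0.002], [0.009, -1.0, -0.0], [0.002, 0.0, -1.0]]
force: [-0.5, -0.3, -1.1]
opening: 0.283
grasp_force: 30.0
```

Scaled: -0.11 m is -0.1467, -0.075 m is -0.1.

Call:
{"api": "play_rows", "payload": {"motion": [[[0,0,0,0,0,0],[0,0,0,0,0,0],[0,0,0,0,0,0],[0,0,-0.0133,0,0,0],[0,0,-0.0533,0,0,0],[0,0,-0.1,0,0,0],[0,0,-0.1467,0,0,0],[0,0,-0.1467,0,0,0]]], "fingers": 0.045}}

```text
time_s: 18.93
position: [0.6357, 0.0453, 0.1541]
tcp_rot: [[1.0, 0.009, 0.015], [0.009, -1.0, -0.001], [0.015, 0.002, -1.0]]
force: [0.9, -0.7, 0.4]
opening: 0.517
grasp_force: 0.0
```

Run:
```python
from h import *
go(.40,-.27,.16,15)
```

```text
row [-0.2385  0.3131 -0.0091] [  0.2   -0.87 -14.47] t 18.93
```

Scaled: 0.313 m is 0.4173, -0.236 m is -0.3147, -14.5 degrees is -0.1611.

Call:
{"api": "play_rows", "payload": {"motion": [[[-0.3147,0.4173,-0.0133,0,0,-0.1611],[-0.3147,0.4173,-0.0133,0,0,-0.1611],[-0.3147,0.4173,-0.0133,0,0,-0.1611],[-0.3147,0.4173,-0.0133,0,0,-0.1611],[-0.3147,0.4173,-0.0133,0,0,-0.1611],[-0.3147,0.4173,-0.0133,0,0,-0.1611],[-0.3147,0.4173,-0.0133,0,0,-0.1611],[-0.3147,0.4173,-0.0133,0,0,-0.1611]]], "fingers": 0.062}}

```text
time_s: 19.6
position: [0.4323, -0.2223, 0.1548]
tcp_rot: [[0.966, 0.259, 0.001], [0.259, -0.966, -0.001], [0.001, 0.001, -1.0]]
force: [0.8, -0.6, 0.1]
opening: 0.714
grasp_force: 0.0
```

Run:
```python
from h import *
go(.40,-.28,.16,15)
```

```text
row [-0.0461  0.0474 -0.0051] [ 0.07 -0.04  0.04] t 19.6
```

Scaled: 0.047 m is 0.0627, -0.046 m is -0.0613.

Call:
{"api": "play_rows", "payload": {"motion": [[[-0.04,0.032,-0.0067,0,0,0],[-0.0613,0.0627,-0.0067,0,0,0],[-0.0613,0.0627,-0.0067,0,0,0],[-0.0613,0.0627,-0.0067,0,0,0],[-0.0613,0.0627,-0.0067,0,0,0]]]}}

```text
time_s: 20.02
position: [0.4011, -0.2778, 0.1594]
tcp_rot: [[0.966, 0.258, 0.0], [0.258, -0.966, 0.0], [0.0, -0.0, -1.0]]
force: [0.4, -0.2, 0.5]
opening: 0.715
grasp_force: 0.0
```

Run:
```python
from h import *
c=imaging.capture("wrist"); save(c,"w8.png"); np.savez("w8.npz",**c)
print(bot.read_state()["position"])
for r in finder.outline_of("wrist","angle_cube")[:2]: print(round(r["confidence"],2),rect(c,r["pixels"],.055))
for z in (0,.055):
  for dx,dy in ((-.0275,-.017),(-.0275,.017),(.0275,.017),(.0275,-.017)):
    a=np.radians(15); print(z,proj(c,[.439+dx*np.cos(a)-dy*np.sin(a),-.288+dx*np.sin(a)+dy*np.cos(a),z]).round())
```

```text
[ 0.40123701 -0.27721786  0.15923293]
0.6 (525.9, -298.4, 49.7, 42.7, 36.1)
0.57 (439.0, -288.2, 55.5, 33.9, 15.1)
0 [373. 215.]
0 [326. 215.]
0 [326. 137.]
0 [375. 137.]
0.055 [383. 233.]
0.055 [327. 233.]
0.055 [327. 138.]
0.055 [386. 138.]
```

View pics/w8.png

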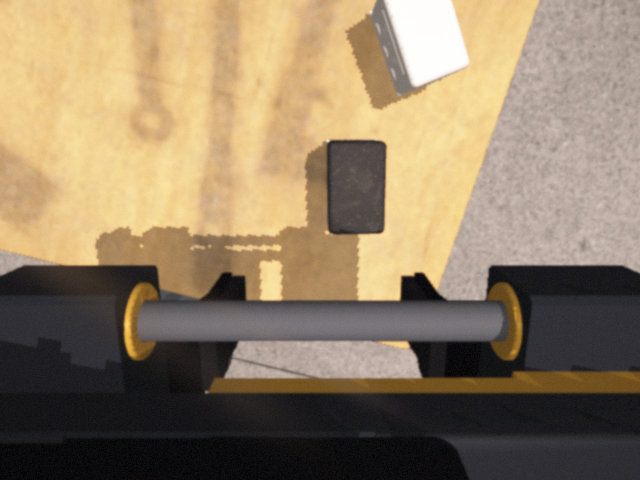

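The black cube top is at (356,187), exactly where the model predicts, and the white decoy is at (425,45).

Scaled: 0.126 m is 0.168, 0.118 m is 0.1573.

Call:
{"api": "play_rows", "payload": {"motion": [[[0.04,0.024,0.0133,0,0,0],[0.0453,0.0272,0.04,0,0,0],[0.0453,0.0272,0.0667,0,0,0],[0.0453,0.0272,0.1,0,0,0],[0.0453,0.0272,0.1333,0,0,0],[0.0453,0.0272,0.1573,0,0,0],[0.0453,0.0272,0.168,0,0,0],[0.0453,0.0272,0.168,0,0,0]]]}}

```text
time_s: 20.78
position: [0.4389, -0.287, 0.0314]
tcp_rot: [[0.965, 0.261, -0.003], [0.261, -0.965, 0.003], [-0.002, -0.004, -1.0]]
force: [-0.3, -0.3, 0.5]
opening: 0.714
grasp_force: 0.0
```

Call:
{"api": "play_rows", "payload": {"motion": [[[0,0,0,0,0,0],[0,0,0,0,0,0],[0,0,0,0,0,0],[0,0,0,0,0,0],[0,0,0,0,0,0],[0,0,0,0,0,0]]], "fingers": 0.01}}

```text
time_s: 21.28
position: [0.4395, -0.2894, 0.0339]
tcp_rot: [[0.966, 0.259, 0.001], [0.259, -0.966, -0.001], [0.001, 0.001, -1.0]]
force: [-0.2, 0.5, 5.4]
opening: 0.395
grasp_force: 30.0
```

Run:
```python
from h import *
go(.6453,-.2879,.14,1.3)
```

```text
row [ 0.1992  0.052  -0.1059] [ 0.05 -0.05 13.7 ] t 21.28
```

Scaled: 0.188 m is 0.2507, -0.055 m is -0.0733, 13.7 degrees is 0.1522.

Call:
{"api": "play_rows", "payload": {"motion": [[[0,0,-0.0267,0,0,0],[0,0,-0.0733,0,0,0],[0,0,-0.12,0,0,0],[0.04,0.0107,-0.14,0,0,0.0556],[0.0933,0.024,-0.14,0,0,0.1111],[0.1467,0.0387,-0.14,0,0,0.1522],[0.2,0.052,-0.14,0,0,0.1522],[0.2507,0.0667,-0.14,0,0,0.1522]]]}}

```text
time_s: 21.95
position: [0.6356, -0.2882, 0.1386]
tcp_rot: [[1.0, 0.023, 0.0], [0.023, -1.0, -0.0], [0.0, 0.0, -1.0]]
force: [0.4, 0.6, 0.0]
opening: 0.387
grasp_force: 30.0
```

Call:
{"api": "play_rows", "payload": {"motion": [[[0.0133,0,0,0,0,0],[0.0133,0,0,0,0,0],[0.0133,0,0,0,0,0],[0.0133,0,0,0,0,0]]]}}

```text
time_s: 22.28
position: [0.642, -0.288, 0.1374]
tcp_rot: [[1.0, 0.023, -0.003], [0.023, -1.0, 0.001], [-0.003, -0.002, -1.0]]
force: [-0.5, -0.8, -0.5]
opening: 0.39
grasp_force: 30.0
```

Run:
```python
from h import *
c=imaging.capture("wrist"); save(c,"w9.png")
for r in finder.outline_of("wrist","holder_cube")[:2]: print(rect(c,r["pixels"],.018))
for r in finder.outline_of("wrist","angle_cube")[:2]: print(rect(c,r["pixels"],.055+.106))
go(.6453,-.2879,.0445,1.3)
```

```text
(656.0, -289.8, 65.8, 64.8, 1.3)
(669.0, -287.7, 32.7, 22.2, -88.7)
row [ 0.0032 -0.0006  0.0936] [-0.04  0.08 -0.06] t 22.43
```

View pics/w9.png

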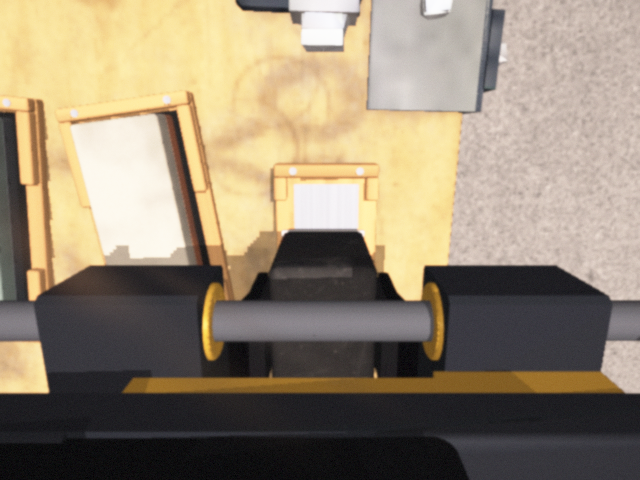

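Run:
```python
from h import *
c=imaging.capture("wrist"); p=bot.read_state()["position"]; print(p)
for z in(.1037,.1587):
  for dy in(.017,-.017): print(z,proj(c,[p[0]+.027,p[1]+dy,z]).round())
cv2.imwrite("pics/w9c.png",cv2.resize(cv2.cvtColor(c["frame"][200:300,230:420],4),(760,400)))
go(.646,-.289,.0445,1.3)
```

```text
[ 0.64254954 -0.28875733  0.13823375]
0.1037 [284. 222.]
0.1037 [363. 224.]
0.1587 [268. 259.]
0.1587 [379. 262.]
row [0.0035 0.0004 0.0937] [-0.03  0.05 -0.05] t 22.48
```

View pics/w9c.png

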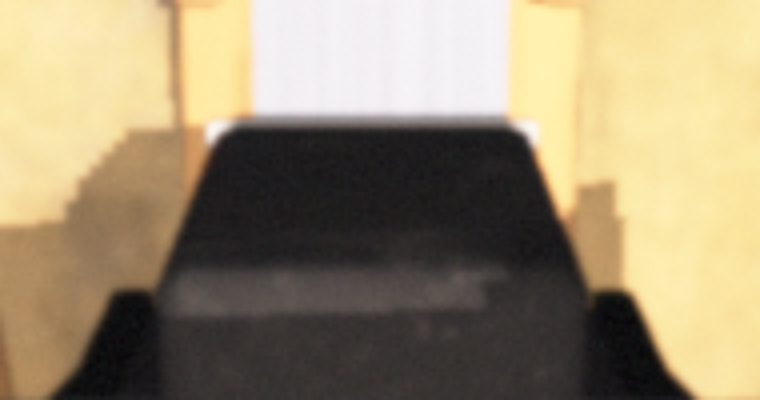

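The cube hangs upright to within about 0.03 rad and sits about 2 mm back. I correct for that and lower.

Scaled: 0.0935 m is 0.1247, 0.0055 m is 0.0073.

Call:
{"api": "play_rows", "payload": {"motion": [[[0.0073,0,0.0333,0,0,0],[0.0073,0,0.0667,0,0,0],[0.0073,0,0.0933,0,0,0],[0.0073,0,0.1093,0,0,0],[0.0073,0,0.1187,0,0,0],[0.0073,0,0.1247,0,0,0],[0.0073,0,0.1247,0,0,0],[0.0073,0,0.1247,0,0,0]]]}}

```text
time_s: 23.15
position: [0.6501, -0.289, 0.0457]
tcp_rot: [[1.0, 0.023, 0.002], [0.023, -1.0, -0.001], [0.002, 0.001, -1.0]]
force: [0.9, -0.0, -1.5]
opening: 0.386
grasp_force: 30.0
```

Call:
{"api": "play_rows", "payload": {"motion": [[[0,0,0,0,0,0],[0,0,0,0,0,0]]]}}

```text
time_s: 23.32
position: [0.6499, -0.2888, 0.0457]
tcp_rot: [[1.0, 0.023, 0.002], [0.023, -1.0, -0.001], [0.002, 0.001, -1.0]]
force: [0.2, -0.9, 0.1]
opening: 0.387
grasp_force: 30.0
```

Nudge down 1 mm and back 2 mm, release, then retreat up and back to look.

Scaled: -0.002 m is -0.0027, 0.001 m is 0.0013.

Call:
{"api": "play_rows", "payload": {"motion": [[[-0.0027,0,0.0013,0,0,0],[-0.0027,0,0.0013,0,0,0],[-0.0027,0,0.0013,0,0,0]]]}}

```text
time_s: 23.57
position: [0.6472, -0.2885, 0.0439]
tcp_rot: [[1.0, 0.023, -0.0], [0.023, -1.0, -0.0], [-0.0, 0.0, -1.0]]
force: [-1.3, -0.6, 0.1]
opening: 0.389
grasp_force: 30.0
```

Scaled: -0.15 m is -0.2, -0.11 m is -0.1467.

Call:
{"api": "play_rows", "payload": {"motion": [[[0,0,0,0,0,0],[0,0,0,0,0,0],[0,0,0,0,0,0],[0,0,-0.0133,0,0,0],[0,0,-0.0533,0,0,0],[0,0,-0.1,0,0,0],[0,0,-0.1467,0,0,0],[0,0,-0.2,0,0,0]]], "fingers": 0.058}}

```text
time_s: 24.23
position: [0.6466, -0.2879, 0.1946]
tcp_rot: [[1.0, 0.023, -0.002], [0.023, -1.0, 0.001], [-0.002, -0.001, -1.0]]
force: [0.7, -0.0, -0.7]
opening: 0.666
grasp_force: 0.0
```

Scaled: -0.17 m is -0.2267, -0.15 m is -0.2.

Call:
{"api": "play_rows", "payload": {"motion": [[[-0.04,-0.04,-0.04,0,0,0],[-0.0733,-0.08,-0.08,0,0,0],[-0.1067,-0.12,-0.12,0,0,0],[-0.1067,-0.16,-0.16,0,0,0],[-0.1067,-0.2,-0.1867,0,0,0],[-0.1067,-0.2267,-0.1867,0,0,0],[-0.1067,-0.2267,-0.1867,0,0,0],[-0.1067,-0.2267,-0.1867,0,0,0]]]}}

```text
time_s: 24.9
position: [0.5635, -0.1187, 0.3359]
tcp_rot: [[1.0, 0.026, 0.003], [0.026, -1.0, -0.002], [0.003, 0.002, -1.0]]
force: [0.9, -0.6, -0.1]
opening: 0.67
grasp_force: 0.0
```

Call:
{"api": "play_rows", "payload": {"motion": [[[0,0,0,0,0,0],[0,0,0,0,0,0],[0,0,0,0,0,0]]]}}

```text
time_s: 25.15
position: [0.5632, -0.1213, 0.3326]
tcp_rot: [[1.0, 0.021, -0.002], [0.021, -1.0, 0.0], [-0.002, -0.001, -1.0]]
force: [0.4, -0.1, -0.1]
opening: 0.666
grasp_force: 0.0
```

Run:
```python
from h import *
c=imaging.capture("wrist"); save(c,"w10.png"); print(bot.read_state()["position"])
Z=dict(stone_large=.036,stone_medium=.032,stone_slip=.03,angle_cube=.065,holder_large=.018,holder_medium=.018,holder_small=.018,holder_cube=.018)
for n in Z:
    for r in finder.outline_of("wrist",n)[:2]: print(n,round(r["confidence"],2),rect(c,r["pixels"],Z[n]))
```

```text
[ 0.5632708  -0.1213241   0.33255128]
stone_large 0.57 (637.1, -180.0, 150.2, 53.2, 8.4)
stone_medium 0.58 (647.4, -70.3, 130.9, 47.4, -4.7)
stone_slip 0.72 (644.4, 42.9, 90.5, 33.3, 1.1)
angle_cube 0.74 (645.4, -280.2, 54.4, 50.3, 1.2)
angle_cube 0.72 (633.4, -173.8, 161.7, 72.2, 8.9)
holder_large 0.59 (633.8, -180.2, 181.1, 82.3, 9.3)
holder_medium 0.58 (646.2, -69.2, 162.9, 77.1, -4.3)
holder_small 0.63 (647.8, -297.7, 61.6, 56.6, 1.2)
holder_small 0.25 (644.4, 47.2, 92.0, 32.3, 0.5)
holder_cube 0.82 (645.1, -287.2, 85.7, 69.2, 1.4)
holder_cube 0.32 (633.9, -180.0, 180.3, 80.6, 9.3)
```

View pics/w10.png

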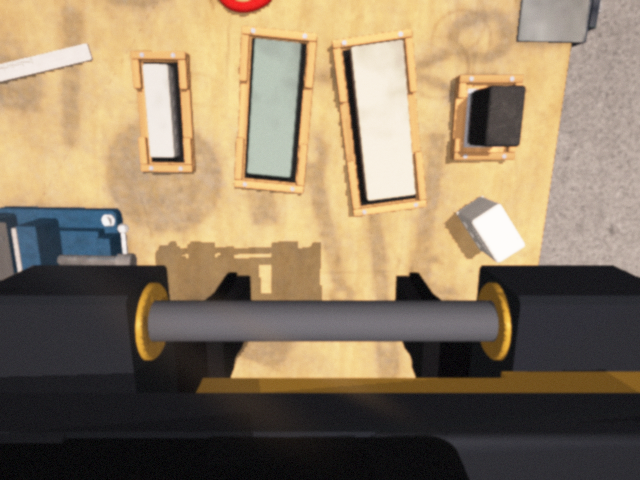

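All four things lie in their own recesses, within about 4 mm of the centres: slip (160,110), medium (275,110), large (383,120), cube (497,115). Handing in.

```bash
python3 -c "
from rig import bot
print(bot.hand_in())"
```

```text
the job is handed in; nothing more can be done
None
```

I handed the job in at about 25 s of the 86 s allowed. The last picture showed all three stones and the black angle cube in their own holders, within about 4 mm of centre. I never touched the dressing stick or the caliper, and the hand-in gave no verdict.

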